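# Lock the retaining ring of a large lens cell with a two-pin spanner

## Task

Pick up the wide two-pin spanner from its rest, put both its pins into the two holes of the large lens cell's retaining ring, and turn the ring clockwise (seen from above) with it until the ring's tab comes up to the stop block. Then let go, leaving the spanner standing upright with both pins down in the holes. Do not turn the ring of the small lens cell.

Things in the scene. Friction and masses are not known exactly. Their poses are not given: they have to be found in the camera images.
- spanner_grip (a point): Wide spanner, 0.35 kg, pins down over a black block; lift straight up. Crossbar 146 x 32 x 12 mm with an upright black grip bar (50 long, 22 thick, 55 high) on its middle; below, two pins, 8 mm diameter, 16 long, 116 apart, alike. Point: in the grip bar, 42 mm above the crossbar underside, 25 below the bar top. x along crossbar, y across the 22 mm (squeeze so), z up. The small spanner: pins 68 apart.
- ring_top (a point): Top centre of the large cell's aluminium ring (166 mm diameter; the small one 106), 58 mm above the table; turns with it. Two holes, 24 mm diameter, 22 deep, centred 58 mm from the axis along x and -x; z up. Crossbar rests on this face when the pins are in. Play is 8 mm all round: centred pins turn 0.14 rad before they push. A tab on the rim, at y, meets the fixed upright stop block at home.
- ring (a joint): Rotation of the large ring in its cell (clamped to the table): grows clockwise seen from above; 0 = fully unlocked, 1.05 rad = home, tab at the stop block, a hard stop. Starts between 0 and 0.25 rad, stays where it is left, needs about 0.15 N m to turn.
- small_ring (a joint): Rotation of the retaining ring in the small lens cell, 0 at the start; to be left as it is.
Mind the look-alikes: they are no part of the job. Leave any purple look-alike of the part that bears spanner_grip alone.

How it is judged:
By the outcome, as a careful person would: the job done as asked, in the order asked, and still so for the second after the job is handed in, with the robot touching nothing.
It also fails if it takes over 48 s, if anything falls off the work surface, if the arm or the gripper's body presses on something with over 40 N, if the wrist force passes 120 N, or if a joint passes its speed limit or range.

## Robot

A 6-joint arm with a two-finger parallel gripper is mounted at the origin on the work surface. World frame = base frame: x ahead of the robot, y to its left, z up, the work surface at z = 0. Lengths are in m, angles in rad, forces in N, time in s.
With the tool pointing down it reaches from about 0.325 to 0.9 m from the base axis. Payload 6.1 kg.
Tool frame: the origin (TCP) lies midway between the tips of the shut fingers; the grasp point (between the pads) lies 19 mm behind it (hold_point_z is the distance from the TCP to the grasp point, in m); z points along the fingers, y is the direction in which the jaws open and shut (so a half turn about z gives the same grasp; the last joint's range is limited). The gripper opens to 87 mm and grips with 3 to 60 N. Pads are 19 mm wide; open, the fingers measure 117 mm over their backs; the gripper's body (75 mm by 190 mm) begins 51 mm behind the grasp point.
Start: joints at [1.116, 0.22, 1.526, -0, 1.395, -0.126], TCP at [0.202, 0.592, 0.223] pointing down, gripper open.
Joint ranges: [-2.98, 2.98], [-0.91, 2.08], [0.09, 2.57], [-1.24, 4.39], [0.2, 2.65], [-2.68, 2.68]. Speed limits (rad/s): [2.57, 2.57, 3.01, 3.14, 3.14, 3.14].

## Interface

Orientations are given as a unit quaternion [w, x, y, z].
In Python, from rig import * gives the robot as it stands. The module is installed in compiled form; this text tells all that it offers.
- The arm moves only by the tool send_rows, never from a script. Its argument "rows" is a list of rows, each a list of 5 numbers: the shift along the tool's x, y, z in mm, then the turn about the tool's z in degrees, then the closure, from -1 (fully open) to 1 (shut). In form: [[tx, ty, tz, twist, fingers], ...]. A call has 1 to 20 rows; each row is the pose to reach, as a shift and turn from the pose commanded when the call began, along the tool's axes at that moment; what a row does not reach only later rows make up. A row lasts 1/12 s, in which the tool goes at most 41.7 mm and 7.16 degrees, less where a joint would pass 70% of its speed; a pose out of reach is approached as far as the arm can. A call with a gripper value outside its range is refused whole. The fingers move at their own pace and stop on an object; "grip_force" is the grip in N (left out, the last holds). Time passes only in rows, so rows that repeat a pose let the fingers close. It gives the time, the measured TCP pose, the force and the opening at its end, in the units of the state.
- sense(): the state, without advancing time (a new reading comes with each control period).
- camera(name): name is "scene" or "top" or "wrist"; returns a dict with "color" (384x512x3 uint8, red, green, blue), "K" (3x3 intrinsics, pixels), "D" ([k1, k2, p1, p2, k3] as OpenCV has them; the pictures are not rectified), "R" (3x3) and "t" (3): a world point X has camera coordinates R X + t. Camera axes: x right, y down, z forward; pixel columns grow to the right and rows downward; lengths in m; the calibration is good to about 2 mm. A picture is of the moment at which its call begins. There is no depth.
- job_done(): hands the job in, once; it reports no verdict.
Trained networks look in a picture, given as the dict that the camera call returned (one of the last four; its "shot" number tells which), for a name from the list of things; names that differ only in an ending like _2 or _b are one class to them, and where a whole thing is asked for, a point or a joint stands for the part that bears it (a point fixed in the world has none). Each returns a list of dicts, best first, with "p" (0 to 1); they miss things now and then, are a little off and sometimes report something else, mostly with a low value. They report only what shows in the picture. A call takes as long as a camera call. They do not tell look-alikes from the thing itself.
- recognise(target, picture): "at" ([x, y, z] in m, in the coordinates of the camera as it stood for that picture, good to about 4 mm: the middle of the surface that is visible of it).
- cut_out(target, picture): "mask" (384x512 bool, what is visible of it).
- pinpoint(target, picture): "at" ([x, y, z] in m, in the coordinates of the camera as it stood for that picture, good to about 4 mm: a listed point, or the origin of a listed thing).
The state is a dict: "clock": time; "q": joint angles; "joint_vel": joint speeds; "joint_efforts": joint torques, N m; "tcp_pos": TCP position; "tool_rot": TCP orientation; "wrist_force": force on the tool from outside, world axes, zero at the start; "moment": the same for the moment, N m; "grip_width": finger opening in m.
Only numpy, scipy, OpenCV 4.12 (cv2) and the standard library are available. Lean on these libraries where they do the work, as an engineer would, in place of code of your own. Each camera call takes 0.05 s, during which the arm holds its last target. There are 200 camera calls.

## Working session

There is one attempt and no reset: what is moved stays moved. The work goes in short steps, Python scripts to look and compute and a tool call to move; the robot and the scene stay as the last step left them, time stands still between calls to the robot, and variables do not carry over. Pictures are saved under pics/ and viewed, about 8 in all and at most 12, crops included, and the job is handed in when it is done.

Besides the shell and the picture viewer there is one more tool, called after "Request:" as name(argument=value, ...), one argument or row to a line, values as JSON. send_rows: Moves the arm, as the interface text tells. Its arguments: {"type":"object","properties":{"rows":{"type":"array"},"grip_force":{"type":"number"}},"required":["rows"]}

```bash
mkdir -p pics
cat > h.py <<'E'
from rig import *
import numpy as np, cv2
def w(p,c): return np.array(c["R"]).T@(np.array(p)-np.array(c["t"]))
def px(X,c):
    r,_=cv2.Rodrigues(np.array(c["R"],float)); return cv2.projectPoints(np.array(X,float).reshape(-1,1,3),r,np.array(c["t"],float),np.array(c["K"],float),np.array(c["D"],float))[0].reshape(-1,2)
def ray(uv,c,z):
    n=cv2.undistortPoints(np.array([[uv]],float),np.array(c["K"],float),np.array(c["D"],float)).ravel()
    R=np.array(c["R"]);o=-R.T@np.array(c["t"]);d=R.T@np.array([n[0],n[1],1]);return o+d*(z-o[2])/d[2]
def save(c,n,s=1.5,crop=None):
    im=c["color"][...,::-1]
    if crop: a,b,x,y=crop; im=im[b:y,a:x]
    cv2.imwrite(f"pics/{n}.png",cv2.resize(im,None,fx=s,fy=s,interpolation=cv2.INTER_CUBIC))
E
python3 - <<'E'
from h import *
ims=[]
for n in("top","scene"):
    c=camera(n); save(c,n)
    for t in("spanner_grip","ring_top"):
        for r in pinpoint(t,c): X=w(r["at"],c);print(n,t,round(r["p"],2),X.round(3),px(X,c).round())
s=sense();print(s["clock"],s["tcp_pos"],s["tool_rot"],s["grip_width"])
E
```

```text
top spanner_grip 0.94 [ 0.317 -0.228  0.056] [[342. 240.]]
top spanner_grip 0.82 [ 0.444 -0.388  0.086] [[402. 194.]]
top ring_top 0.87 [0.448 0.37  0.062] [[128. 189.]]
scene spanner_grip 0.88 [ 0.316 -0.228  0.055] [[191. 135.]]
scene spanner_grip 0.86 [ 0.441 -0.394  0.083] [[114. 143.]]
scene ring_top 0.88 [0.449 0.362 0.058] [[395. 234.]]
0.3 [0.20172109 0.59133306 0.22215392] [-1.09534122e-04  1.63679614e-01  9.86513495e-01 -3.09339864e-04] 0.08700401078648526
```

View pics/top.png

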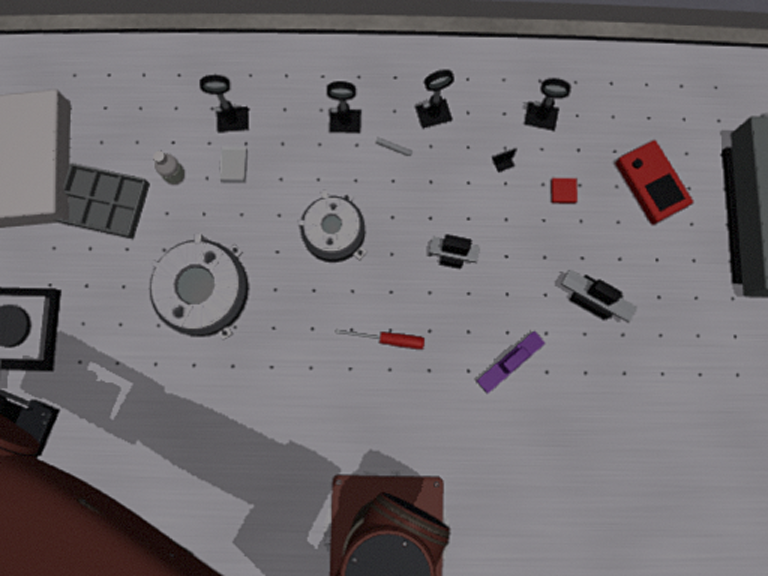

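View pics/scene.png

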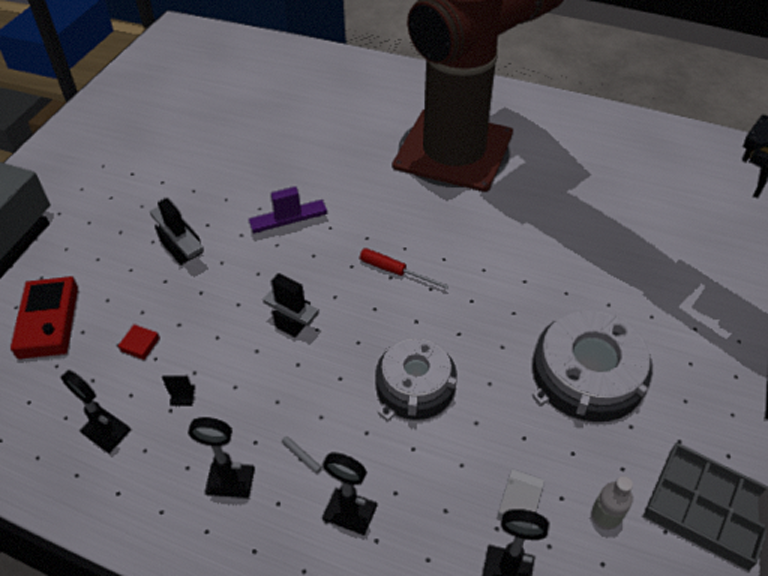

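Candidates in the top view (1.5x pixels): the purple look-alike (510,362), the small spanner (453,250) and the wide grey spanner (597,294). I choose the wide grey one. The large ring is at (195,285) and the small one at (332,225). Next is a close crop of the chosen spanner and the ring.

Run:
```python
from h import *
c=camera("top"); im=c["color"][...,::-1]
f=lambda a,b:cv2.resize(im[b:b+80,a:a+80],None,fx=5,fy=5,interpolation=cv2.INTER_CUBIC)
cv2.imwrite("pics/crop.png",np.hstack([f(360,156),f(92,150)]))
for n in("spanner_grip",):
    for r in cut_out(n,c):
        ys,xs=np.nonzero(r["mask"]); print(r["p"],xs.mean(),ys.mean(),len(xs),cv2.minAreaRect(np.c_[xs,ys].astype(np.float32)))
```

```text
0.95 400.09722222222223 196.5125 720 ((400.4386291503906, 195.6365509033203), (51.47474670410156, 17.046833038330078), 31.32869529724121)
0.59 339.48899371069183 241.5738993710692 636 ((339.8934631347656, 241.45559692382812), (13.072395324707031, 52.151981353759766), 49.184913635253906)
```

View pics/crop.png

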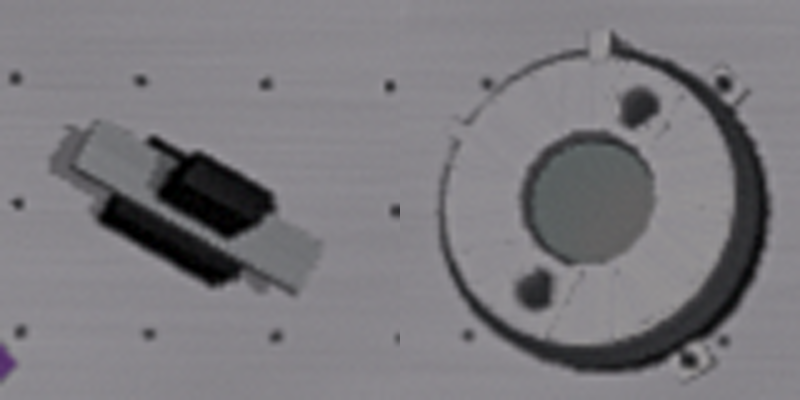

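```bash
cat >> h.py <<'E'
from scipy.spatial.transform import Rotation as Ro
def rot(s): a=s["tool_rot"]; return Ro.from_quat([a[1],a[2],a[3],a[0]]).as_matrix()
yaw=lambda v: np.degrees(np.arctan2(v[1],v[0]))
def plan(X,xyaw):
    "tool shift mm to bring TCP to X, twist options to put tool x along xyaw or opposite"
    s=sense();R=rot(s);sh=R.T@(np.array(X)-s["tcp_pos"])*1000
    tw=(yaw(R[:,0])-xyaw+90)%180-90
    print("tcp",s["tcp_pos"].round(4),"xyaw",yaw(R[:,0]).round(1),"down",R[:,2].round(3),"q",np.round(s["q"],3),"shift",sh.round(1),"twist",tw.round(1),"t",s["clock"])
E
python3 - <<'E'
from h import *
c=camera("top")
a,b=[ray(p,c,.055) for p in((377.2,185.6),(422.2,209.4))];print(a,b,np.linalg.norm(a-b),(a+b)/2,yaw(b-a))
h1,h2=[ray(p,c,.058) for p in((139.6,171.4),(119.2,207.8))];print(h1,h2,np.linalg.norm(h1-h2),(h1+h2)/2,yaw(h1-h2))
C=(h1+h2)/2
for p in((132,159),(104.4,176)):
    v=ray(p,c,.058)-C;print(yaw(v),np.linalg.norm(v))
plan([.443,-.390,.25],yaw(b-a))
E
```

```text
[ 0.47218186 -0.32803829  0.055     ] [ 0.40682294 -0.4540791   0.055     ] 0.14197913294356002 [ 0.4395024  -0.39105869  0.055     ] -117.40916005843545
[0.49892619 0.34218785 0.058     ] [0.39400743 0.39296415 0.058     ] 0.11655976713919998 [0.44646681 0.367576   0.058     ] -25.825048251343386
-0.7654825361767527 0.08811106053552409
63.36539256157343 0.08325872228344698
tcp [0.2018 0.5915 0.2224] xyaw 161.2 down [-0. -0. -1.] q [ 1.116  0.22   1.527 -0.     1.395 -0.126] shift [-545.2 -851.   -27.4] twist -81.4 t 0.45
```

Request:
send_rows(
  rows=[
    [-440,-368,-28,50,-1],
    [-440,-368,-28,50,-1],
    [-440,-368,-28,50,-1],
    [-440,-368,-28,50,-1],
    [-440,-368,-28,50,-1],
    [-440,-368,-28,50,-1],
    [-440,-368,-28,50,-1],
    [-440,-368,-28,50,-1],
    [-440,-368,-28,50,-1],
    [-440,-368,-28,50,-1],
    [-440,-368,-28,50,-1],
    [-440,-368,-28,50,-1],
    [-440,-368,-28,50,-1],
    [-440,-368,-28,50,-1],
    [-545,-851,-28,98.6,-1],
    [-545,-851,-28,98.6,-1],
    [-545,-851,-28,98.6,-1],
    [-545,-851,-28,98.6,-1],
    [-545,-851,-28,98.6,-1],
    [-545,-851,-28,98.6,-1],
  ],
)

```text
clock: 2.12
tcp_pos: [0.4702, -0.1491, 0.2509]
tool_rot: [0.0, 0.83, 0.558, 0.0]
wrist_force: [1.2, -0.0, 0.9]
grip_width: 0.0869
```

Run:
```python
from h import *
plan([.442,-.390,.22],62.6)
```

```text
tcp [ 0.4702 -0.1491  0.2509] xyaw 67.8 down [ 0.001 -0.    -1.   ] q [-0.467 -0.119  1.826  0.     1.434 -0.08 ] shift [-233.7   64.7   31. ] twist 5.2 t 2.1167
```

Request:
send_rows(
  rows=[
    [-234,65,31,5.2,-1],
    [-234,65,31,5.2,-1],
    [-234,65,31,5.2,-1],
    [-234,65,31,5.2,-1],
    [-234,65,31,5.2,-1],
    [-234,65,31,5.2,-1],
    [-234,65,31,5.2,-1],
    [-234,65,31,5.2,-1],
  ],
)

```text
clock: 2.78
tcp_pos: [0.4432, -0.3901, 0.2186]
tool_rot: [-0.001, 0.854, 0.521, -0.0]
wrist_force: [0.6, -0.2, 0.3]
grip_width: 0.0867
```

Run:
```python
from h import *
c=camera("wrist"); save(c,"w1")
for r in pinpoint("spanner_grip",c): X=w(r["at"],c);print(round(r["p"],2),X.round(4),px(X,c).round())
plan([.442,-.390,.22],62.6)
```

```text
0.89 [ 0.3149 -0.2276  0.0581] [[54. 78.]]
0.85 [ 0.439  -0.3892  0.0855] [[251. 175.]]
tcp [ 0.4442 -0.388   0.2195] xyaw 63.0 down [-0.     0.001 -1.   ] q [-8.520e-01  1.400e-01  1.624e+00  1.000e-03  1.378e+00 -3.800e-01] shift [-2.8 -1.1 -0.5] twist 0.4 t 2.8833
```

View pics/w1.png

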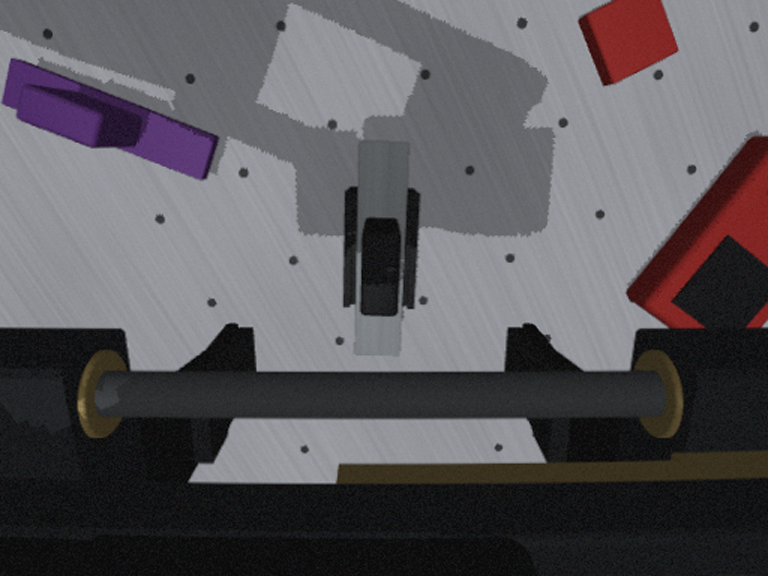

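Run:
```python
from h import *
c=camera("wrist")
a,b=[ray((u/1.5,v/1.5),c,.055) for u,v in((384,141),(378,355))];print(a,b,np.linalg.norm(a-b),(a+b)/2,yaw(b-a))
for r in pinpoint("spanner_grip",c): X=w(r["at"],c);print(round(r["p"],2),X.round(4))
m=(a+b)/2
plan([m[0],m[1],.066],yaw(a-b))
```

```text
[ 0.47697424 -0.32618085  0.055     ] [ 0.4076619  -0.45335071  0.055     ] 0.14483222264687148 [ 0.44231807 -0.38976578  0.055     ] -118.59204006892008
0.84 [ 0.4372 -0.3873  0.0834]
0.63 [ 0.3168 -0.2283  0.0566]
tcp [ 0.4447 -0.3874  0.22  ] xyaw 63.1 down [ 0. -0. -1.] q [-0.85   0.138  1.625  0.     1.378 -0.381] shift [ -3.2  -1.2 154. ] twist 1.7 t 2.9833
```

Request:
send_rows(
  rows=[
    [-3.5,-2,0,1.5,-1],
    [-3.5,-2,40,1.5,-1],
    [-3.5,-2,80,1.5,-1],
    [-3.5,-2,120,1.5,-1],
    [-3.5,-2,145,1.5,-1],
    [-3.5,-2,155,1.5,-1],
    [-3.5,-2,155,1.5,-1],
    [-3.5,-2,155,1.5,1],
    [-3.5,-2,155,1.5,1],
    [-3.5,-2,155,1.5,1],
    [-3.5,-2,155,1.5,1],
    [-3.5,-2,155,1.5,1],
    [-3.5,-2,155,1.5,1],
    [-3.5,-2,155,1.5,1],
    [-3.5,-2,155,1.5,1],
  ],
  grip_force=40,
)

```text
clock: 4.23
tcp_pos: [0.4408, -0.3909, 0.0647]
tool_rot: [0.0, 0.859, 0.511, 0.0]
wrist_force: [-0.5, -0.9, 0.8]
grip_width: 0.0414
```

Request:
send_rows(
  rows=[
    [0,0,0,0,1],
    [0,0,0,0,1],
    [0,0,0,0,1],
    [0,0,0,0,1],
    [0,0,0,0,1],
    [0,0,0,0,1],
    [0,0,0,0,1],
    [0,0,0,0,1],
  ],
)

```text
clock: 4.9
tcp_pos: [0.4409, -0.3908, 0.0645]
tool_rot: [0.0, 0.859, 0.511, 0.0]
wrist_force: [1.7, -0.4, -0.4]
grip_width: 0.0217
```

Gripped at 21.7 mm, which matches the 22 mm bar. Lifting straight up.

Request:
send_rows(
  rows=[
    [0,0,-10,0,1],
    [0,0,-25,0,1],
    [0,0,-45,0,1],
    [0,0,-75,0,1],
    [0,0,-110,0,1],
    [0,0,-150,0,1],
    [0,0,-150,0,1],
    [0,0,-150,0,1],
  ],
)

```text
clock: 5.57
tcp_pos: [0.4418, -0.3921, 0.2182]
tool_rot: [0.003, 0.859, 0.511, 0.0]
wrist_force: [0.2, -0.5, -4.3]
grip_width: 0.0218
```

Run:
```python
from h import *
s=sense();print(s["grip_width"],s["wrist_force"])
plan([.4465,.3676,.215],154)
c=camera("wrist"); save(c,"w2")
for r in pinpoint("spanner_grip",c): X=w(r["at"],c);print(round(r["p"],2),X.round(4))
```

```text
0.021770159526205715 [ 0.16493973 -0.53562895 -4.27409929]
tcp [ 0.4418 -0.3921  0.2182] xyaw 61.5 down [ 0.004 -0.005 -1.   ] q [-0.859  0.137  1.629 -0.     1.369 -0.362] shift [ 6.698e+02 -3.585e+02 -2.000e-01] twist 87.5 t 5.5667
0.62 [ 0.3167 -0.2272  0.0575]
0.57 [ 0.4373 -0.3888  0.236 ]
```

View pics/w2.png

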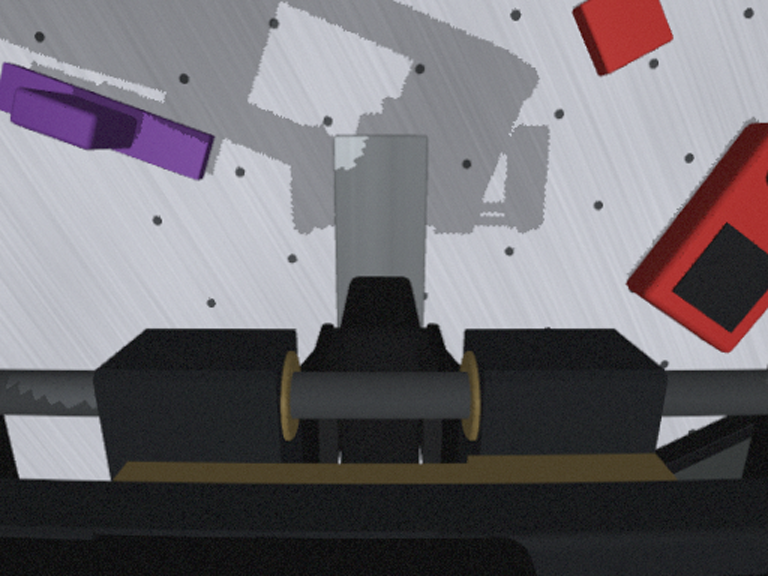

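Request:
send_rows(
  rows=[
    [15,-8,0,-2,1],
    [45,-24,0,-7,1],
    [85,-45,0,-12,1],
    [125,-67,0,-18,1],
    [165,-88,0,-24,1],
    [205,-110,0,-30,1],
    [245,-131,0,-36,1],
    [285,-152,0,-42,1],
    [325,-174,0,-48,1],
    [365,-195,0,-54,1],
    [405,-217,0,-60,1],
    [445,-238,0,-65,1],
    [485,-260,0,-70,1],
    [525,-281,0,-75,1],
    [565,-302,0,-80,1],
    [600,-321,0,-85,1],
    [630,-337,0,-89,1],
    [655,-350,0,-91,1],
    [670,-358,0,-92.5,1],
    [670,-358,0,-92.5,1],
  ],
)

```text
clock: 7.33
tcp_pos: [0.4432, 0.3745, 0.2107]
tool_rot: [-0.003, 0.222, 0.975, -0.0]
wrist_force: [-1.2, -2.1, -2.8]
grip_width: 0.0217
```

Run:
```python
from h import *
s=sense();print(s["grip_width"],s["wrist_force"])
plan([.4465,.3676,.215],154)
c=camera("wrist"); save(c,"w3")
for r in pinpoint("ring_top",c): X=w(r["at"],c);print(round(r["p"],2),X.round(4),px(X,c).round())
R=rot(s);e=ray((381/1.5,135/1.5),c,.208);print("end in tool mm",R.T@(e-s["tcp_pos"])*1e3)
print("holes px x1.5",px([[.499,.342,.058],[.394,.393,.058]],c)*1.5)
```

```text
0.02168599352560959 [-1.21569365 -2.14157848 -2.77342157]
tcp [0.4432 0.3745 0.2107] xyaw 154.3 down [-0.006  0.001 -1.   ] q [ 0.564  0.126  1.656  0.004  1.364 -0.56 ] shift [-6.  -4.8 -4.3] twist 0.3 t 7.3333
end in tool mm [74.4098842  -0.71556252  3.13635145]
holes px x1.5 [[374.3527687  352.88565847]
 [374.56502691 176.42668099]]
```

View pics/w3.png

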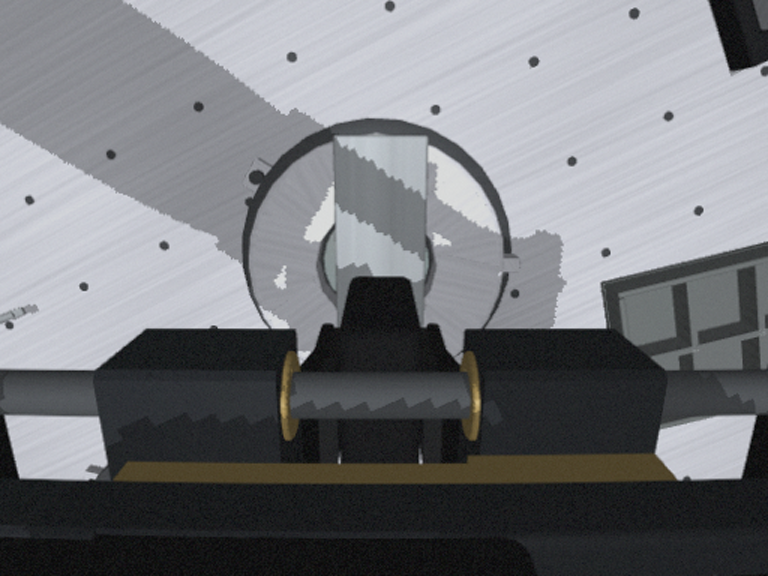

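Request:
send_rows(
  rows=[
    [0,0,0,0,1],
    [-7,-4.5,0,-0.3,1],
    [-7,-4.5,0,-0.3,1],
    [-7,-4.5,25,-0.3,1],
    [-7,-4.5,55,-0.3,1],
    [-7,-4.5,80,-0.3,1],
    [-7,-4.5,95,-0.3,1],
    [-7,-4.5,98,-0.3,1],
    [-7,-4.5,98,-0.3,1],
    [-7,-4.5,98,-0.3,1],
    [-7,-4.5,98,-0.3,1],
  ],
)

```text
clock: 8.35
tcp_pos: [0.4519, 0.362, 0.1187]
tool_rot: [0.001, 0.223, 0.975, 0.001]
wrist_force: [0.5, -0.6, -3.8]
grip_width: 0.0217
```

Run:
```python
from h import *
s=sense();print(s["grip_width"],s["wrist_force"])
plan([.4475,.3672,.08],154)
c=camera("scene"); save(c,"s2",4,(330,170,460,300)); 
print(((px([[.499,.342,.058],[.394,.393,.058]],c)-[330,170])*4).round())
```

```text
0.021653916389765337 [ 0.48520209 -0.62157908 -3.84387856]
tcp [0.4519 0.362  0.1187] xyaw 154.2 down [ 0.003  0.002 -1.   ] q [ 0.539  0.205  1.748 -0.     1.185 -0.582] shift [ 6.3  2.7 38.7] twist 0.2 t 8.35
[[208. 313.]
 [328. 197.]]
```

View pics/s2.png

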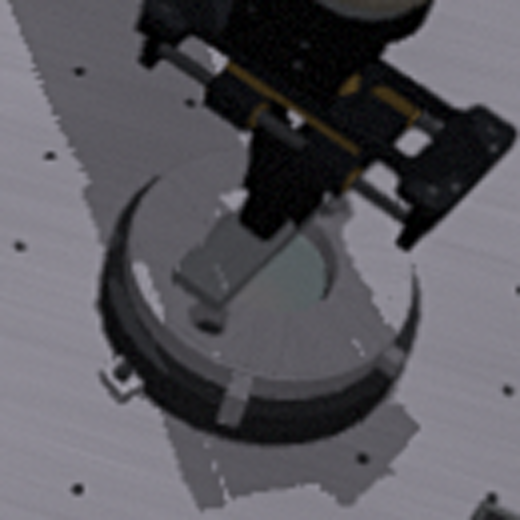

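Request:
send_rows(
  rows=[
    [6.3,2.7,0,0,1],
    [6.3,2.7,0,0,1],
    [6.3,2.7,5,0,1],
    [6.3,2.7,10,0,1],
    [6.3,2.7,15,0,1],
    [6.3,2.7,20,0,1],
    [6.3,2.7,24,0,1],
    [6.3,2.7,28,0,1],
    [6.3,2.7,31,0,1],
    [6.3,2.7,31,0,1],
    [6.3,2.7,31,0,1],
  ],
)

```text
clock: 9.32
tcp_pos: [0.4458, 0.3668, 0.0853]
tool_rot: [-0.0, 0.223, 0.975, -0.0]
wrist_force: [-0.9, 0.5, -3.6]
grip_width: 0.0221
```

Run:
```python
from h import *
s=sense();print(s["grip_width"],s["wrist_force"],s["moment"])
plan([.4475,.3672,.08],154)
```

```text
0.022054133605827152 [-0.85749488  0.46291117 -3.5901399 ] [-0.02518996  0.0012152  -0.03784397]
tcp [0.4458 0.3668 0.0853] xyaw 154.3 down [-0. -0. -1.] q [ 0.552  0.245  1.769 -0.     1.128 -0.57 ] shift [-1.4  1.1  5.3] twist 0.3 t 9.3167
```

Request:
send_rows(
  rows=[
    [-1.4,1,3,0,1],
    [-1.4,1,3,0,1],
    [-1.4,1,3,4,1],
    [-1.4,1,3,8,1],
    [-1.4,1,3,12,1],
    [-1.4,1,3,16,1],
    [-1.4,1,3,20,1],
    [-1.4,1,3,24,1],
    [-1.4,1,3,28,1],
    [-1.4,1,3,32,1],
    [-1.4,1,3,36,1],
    [-1.4,1,3,39,1],
    [-1.4,1,3,42,1],
    [-1.4,1,3,44,1],
    [-1.4,1,3,44,1],
    [-1.4,1,3,44,1],
  ],
)

```text
clock: 10.65
tcp_pos: [0.4475, 0.3673, 0.0826]
tool_rot: [-0.0, 0.571, 0.821, 0.0]
wrist_force: [-0.2, -0.3, -2.7]
grip_width: 0.0219
```

Run:
```python
from h import *
s=sense();print(s["grip_width"],s["wrist_force"],s["moment"])
plan([.4475,.3672,.08],154)
c=camera("scene"); save(c,"s3",4,(330,170,460,300));
```

```text
0.02192779663493883 [-0.20829447 -0.34617129 -2.72950876] [0.04941521 0.20309149 0.04752576]
tcp [0.4475 0.3673 0.0826] xyaw 110.4 down [-0.  0. -1.] q [0.551 0.252 1.767 0.    1.123 0.196] shift [-0.1 -0.   2.6] twist -43.6 t 10.65
```

View pics/s3.png

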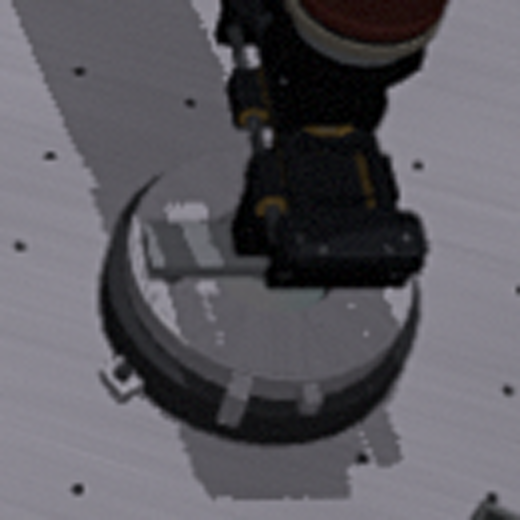

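Request:
send_rows(
  rows=[
    [0,0,0,3,1],
    [0,0,0,6,1],
    [0,0,0,9,1],
    [0,0,0,11,1],
    [0,0,0,11,1],
    [0,0,0,11,1],
  ],
)

```text
clock: 11.2
tcp_pos: [0.4473, 0.3672, 0.0825]
tool_rot: [-0.0, 0.647, 0.763, -0.0]
wrist_force: [-3.2, 0.8, -1.9]
grip_width: 0.0216
```

```bash
cat > chk.py <<'E'
from h import *
import sys
s=sense();print(s["grip_width"],s["wrist_force"].round(2),s["moment"].round(3))
plan([.4475,.3672,.08],154)
c=camera("scene")
for t,z in (("tab",0),):
    save(c,sys.argv[1],5,(375,240,425,285))
E
python3 chk.py s4
```

```text
0.021610136096205376 [-3.22  0.8  -1.87] [0.123 0.636 0.097]
tcp [0.4473 0.3672 0.0825] xyaw 99.4 down [-0.001  0.    -1.   ] q [0.551 0.252 1.767 0.    1.123 0.387] shift [-0.1  0.2  2.5] twist -54.6 t 11.2
```

Request:
send_rows(
  rows=[
    [0,0,0,1.5,1],
    [0,0,0,3,1],
    [0,0,0,3,1],
    [0,0,0,3,1],
  ],
)

```text
clock: 11.58
tcp_pos: [0.4474, 0.3672, 0.0825]
tool_rot: [-0.0, 0.667, 0.745, -0.0]
wrist_force: [-2.5, 1.4, -1.4]
grip_width: 0.0217
```

```bash
python3 chk.py s5
```

```text
0.02174316855236913 [-2.54  1.42 -1.37] [0.099 0.743 0.11 ]
tcp [0.4474 0.3672 0.0825] xyaw 96.4 down [-0.  0. -1.] q [0.551 0.252 1.767 0.    1.123 0.439] shift [-0.1  0.1  2.5] twist -57.6 t 11.5833
```

View pics/s5.png

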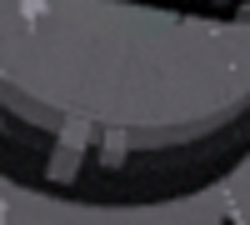

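The tab (113,148) is still about 14 crop pixels short of the stop (72,148), roughly 3–4°.

Request:
send_rows(
  rows=[
    [0,0,0,1,1],
    [0,0,0,2,1],
    [0,0,0,3,1],
    [0,0,0,3,1],
    [0,0,0,3,1],
  ],
)

```text
clock: 12.05
tcp_pos: [0.4475, 0.3672, 0.0825]
tool_rot: [-0.0, 0.686, 0.727, -0.0]
wrist_force: [-4.5, 1.3, -2.1]
grip_width: 0.0216
```

```bash
python3 chk.py s6
```

```text
0.021620623549949928 [-4.53  1.32 -2.07] [0.217 0.861 0.17 ]
tcp [0.4475 0.3672 0.0825] xyaw 93.3 down [-0.  0. -1.] q [0.551 0.252 1.767 0.    1.123 0.493] shift [-0.  -0.   2.5] twist -60.7 t 12.05
```

Request:
send_rows(
  rows=[
    [0,0,0,0.7,1],
    [0,0,0,1.4,1],
    [0,0,0,2,1],
    [0,0,0,2,1],
    [0,0,0,2,1],
  ],
)

```text
clock: 12.52
tcp_pos: [0.4467, 0.3672, 0.0825]
tool_rot: [-0.0, 0.699, 0.715, -0.001]
wrist_force: [-6.5, 1.1, 1.8]
grip_width: 0.0218
```

```bash
python3 chk.py s7
```

```text
0.021824825968322963 [-6.53  1.12  1.82] [0.204 1.419 0.478]
tcp [0.4467 0.3672 0.0825] xyaw 91.3 down [-0.002 -0.    -1.   ] q [5.510e-01 2.520e-01 1.767e+00 1.000e-03 1.124e+00 5.290e-01] shift [-0.1  0.8  2.5] twist -62.7 t 12.5167
```

View pics/s7.png

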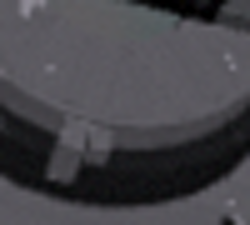

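The tab now appears to touch the stop and the moment has jumped. One small push will confirm it.

Request:
send_rows(
  rows=[
    [0,0,0,0.7,1],
    [0,0,0,1.4,1],
    [0,0,0,1.4,1],
    [0,0,0,1.4,1],
  ],
)

```text
clock: 12.9
tcp_pos: [0.4468, 0.3671, 0.0826]
tool_rot: [-0.0, 0.707, 0.707, -0.001]
wrist_force: [-6.1, 0.6, 0.7]
grip_width: 0.0219
```

```bash
python3 chk.py s8
```

```text
0.02188777453816111 [-6.12  0.56  0.73] [0.184 1.377 1.103]
tcp [0.4468 0.3671 0.0826] xyaw 90.0 down [-0.001 -0.001 -1.   ] q [0.552 0.252 1.767 0.    1.124 0.552] shift [0.1 0.7 2.6] twist -64.0 t 12.9
```

Request:
send_rows(
  rows=[
    [0,0,0,-2,1],
    [0,0,0,-4,1],
    [0,0,0,-4,1],
    [0,0,1,-4,1],
    [0,0,2,-4,1],
    [0,0,2.5,-4,1],
    [0,0,2.5,-4,1],
  ],
)

```text
clock: 13.53
tcp_pos: [0.4487, 0.367, 0.0825]
tool_rot: [0.001, 0.683, 0.73, 0.001]
wrist_force: [-6.2, -4.4, 12.2]
grip_width: 0.0217
```

```bash
python3 chk.py s9
```

```text
0.021673136287120854 [-6.23 -4.44 12.21] [-0.833  1.212  0.126]
tcp [0.4487 0.367  0.0825] xyaw 93.8 down [ 0.002 -0.    -1.   ] q [ 5.500e-01  2.530e-01  1.766e+00 -1.000e-03  1.121e+00  4.840e-01] shift [ 0.3 -1.2  2.4] twist -60.2 t 13.5333
```

Request:
send_rows(
  rows=[
    [0,0,-1.5,0,1],
    [0,0,-1.5,0,1],
    [0,0,-1.5,0,0.3],
    [0,0,-1.5,0,0],
    [0,0,-1.5,0,-0.5],
    [0,0,-1.5,0,-1],
    [0,0,-1.5,0,-1],
    [0,0,-1.5,0,-1],
    [0,0,-1.5,0,-1],
    [0,0,-1.5,0,-1],
    [0,0,-1.5,0,-1],
    [0,0,-1.5,0,-1],
    [0,0,-1.5,0,-1],
    [0,0,-1.5,0,-1],
  ],
)

```text
clock: 14.75
tcp_pos: [0.4475, 0.3672, 0.0815]
tool_rot: [-0.0, 0.683, 0.731, 0.0]
wrist_force: [-0.9, 0.3, 0.6]
grip_width: 0.0857
```

Request:
send_rows(
  rows=[
    [0,0,-10,0,-1],
    [0,0,-30,0,-1],
    [0,0,-60,0,-1],
    [0,0,-100,0,-1],
    [0,0,-140,0,-1],
    [-40,-40,-170,0,-1],
    [-80,-80,-170,0,-1],
    [-120,-120,-170,0,-1],
    [-160,-120,-170,0,-1],
    [-200,-120,-170,0,-1],
    [-240,-120,-170,0,-1],
    [-280,-120,-170,0,-1],
    [-280,-120,-170,0,-1],
    [-280,-120,-170,0,-1],
  ],
)

```text
clock: 15.92
tcp_pos: [0.3471, 0.0745, 0.2526]
tool_rot: [0.002, 0.685, 0.728, -0.0]
wrist_force: [-0.2, 0.8, -0.3]
grip_width: 0.0868
```

Run:
```python
from h import *
c=camera("scene"); d=camera("top")
f=lambda c,a,b:cv2.resize(c["color"][b:b+100,a:a+100,::-1],None,fx=4,fy=4,interpolation=cv2.INTER_CUBIC)
cv2.imwrite("pics/fin.png",np.hstack([f(c,345,190),f(d,80,140)]))
for k in(c,d):
    for r in pinpoint("spanner_grip",k): print(round(r["p"],2),w(r["at"],k).round(3))
```

```text
0.77 [0.446 0.365 0.101]
0.75 [ 0.315 -0.23   0.056]
0.94 [0.448 0.37  0.101]
0.61 [ 0.317 -0.227  0.057]
```

View pics/fin.png

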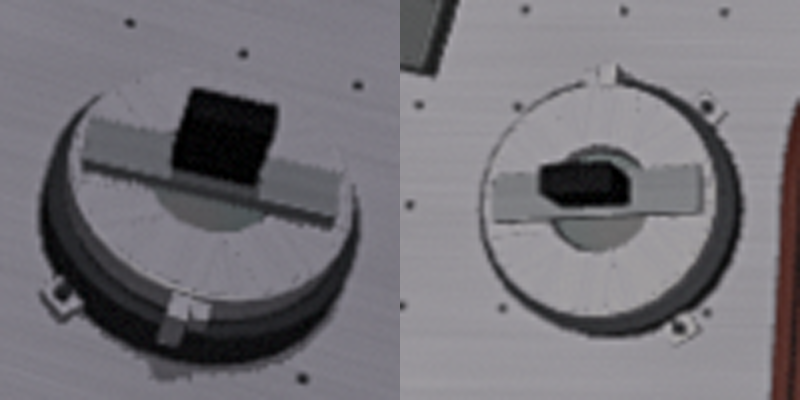

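The spanner stands upright and flush on the ring. The grip point is at z 0.101 m against 0.100 expected, and the tab is against the stop (185,305 in the scene crop).

```bash
python3 -c "
from rig import *
print(job_done())"
```

```text
the job is handed in; nothing more can be done
None
```

I picked up the wide grey spanner, put both pins into the large ring's holes, and turned the ring clockwise until its tab reached the stop block. I then let go, backed the arm clear, and handed the job in at about 16 s of the 48 s allowed.

- **At the stop:** on the last 1.4° push the turning moment rose from about 0.5 to 1.1 N m, and the picture shows the tab against the block. The ring joint angle cannot be read, so this is the evidence that it is home.
- **Spanner left standing:** after release the final pictures show it upright, with its crossbar flush on the ring. Two cameras put its grip point at z = 0.101 m, against 0.100 m if fully seated.
- **Forces:** the highest wrist-force component I read was about 12 N, when lowering the spanner to rest on the ring. I raised it slightly before opening the fingers.
- **Look-alikes:** the arm stayed clear of the small lens cell, the small spanner and the purple spanner. I did not measure the small ring's angle afterwards.
- **Small disagreement:** the crossbar met the ring about 2.5 mm higher than I had computed. I put this down to the estimated grasp height, and the final height check agrees with full seating.

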